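# Stack the totes turned, so that they do not nest

## Robot

A 6-joint arm with a two-finger parallel gripper is mounted at the origin on a cart in front of the work surface, level with it; the furniture and walls round the work are solid. World frame = base frame: x ahead of the robot, y to its left, z up, the work surface at z = 0. Lengths are in mm, angles in rad, forces in N, time in s.
With the tool pointing down it reaches from about 375 to 900 mm from the base axis. Payload 3.1 kg.
Tool frame: the origin (TCP) lies between the finger pads; the fingertips stand robot.tip_extent ahead of it and the grasp point (between the pads) lies 11 mm behind it (robot.tip_extent is the distance from the TCP to the fingertips, in mm); z points along the fingers, y is the line along which they close (so a half turn about z gives the same grasp; the last joint's range is limited). The gripper opens to 85 mm and grips with 20 to 120 N. Pads are 22 mm wide; open, the fingers measure 114 mm over their backs; the gripper's body (76 mm by 85 mm) begins 54 mm behind the grasp point. The pads swing forward as they close: fully open they stand 13 mm farther back than shut.
Start: joints at [1.069, 0.527, 1.433, -0, 1.181, -0.178], TCP at [198.816, 592.511, 211.11] pointing down, gripper open.
Joint ranges: [-3.08, 3.08], [-0.75, 2.2], [0.22, 2.44], [-1.43, 4.57], [0, 2.65], [-2.85, 2.85]. Speed limits (rad/s): [2.79, 2.79, 3.14, 3.14, 3.14, 3.14].

## Interface

Orientations are given as a unit quaternion [x, y, z, w].
In Python, from station import robot, vision, ticket gives the robot as it stands.
- The arm moves only by the tool drive_tool, never from a script. Its argument "plan" is a list of rows, each a list of 7 numbers: the turn, a rotation vector about the world's x, y, z normalised to -1 to 1, where 1 is pi/2 rad, then the shift along the world's x, y, z normalised to -1 to 1, where 1 is 300 mm, then the closure, from -1 (fully open) to 1 (shut), so that 0 is half open. In form: [[wx, wy, wz, tx, ty, tz, gripper], ...]. A call has 1 to 5 rows; each row is the pose to reach, as a shift and turn from the pose commanded when the call began; what a row does not reach only later rows make up. A row lasts 1/10 s, in which the tool goes at most 50 mm and 8.59 degrees, less where a joint would pass 70% of its speed; a pose out of reach is approached as far as the arm can. A call with a number of a shift or a turn outside -1 to 1 is refused whole. A call with a gripper value outside its range is refused whole. The fingers move at their own pace and stop on an object; "grip_force" is the grip in N (left out, the last holds). Time passes only in rows, so rows that repeat a pose let the fingers close. It gives the time, the measured TCP pose, the force, the opening and the grip force at its end, in the units of the state.
- robot.observe(): the state, without advancing time (a new reading comes with each control period).
- vision.camera(name): name is "side" or "top" or "wrist"; returns the picture (400x640x3 uint8, red, green, blue); there is no depth.
- vision.camera_info(name): a dict with "fov_y" (degrees; the focal length in pixels is half the picture's height over the tangent of half this angle, whatever the lens; pixels are square), "cx", "cy" (the principal point, pixels), "rvec" (rotation vector, rad) and "tvec" (3), from world to camera coordinates, as OpenCV has them. Camera axes: x right, y down, z forward; pixel columns grow to the right and rows downward; lengths in mm; the calibration is good to about 2 mm. The wrist camera is an equidistant fisheye: a pixel r from the principal point sees the ray r / f radians off the axis. A picture is of the moment at which its call begins: read the wrist's pose just before it. camera_info takes no time and is no camera call; for the wrist camera it gives the pose at the moment of the call.
- ticket.finish_job(): hands the job in; it is judged then, once.
Trained networks look in the newest picture that a camera, given by its name, has taken for a name from the list of things; names that differ only in an ending like _2 or _b are one class to them, and where a whole thing is asked for, a point or a joint stands for the part that bears it (a point fixed in the world has none). Each returns a list of dicts, best first, with "confidence" (0 to 1); they miss things now and then, are a little off and sometimes report something else, mostly with a low value. They report only what shows in the picture. A call takes as long as a camera call. They do not tell look-alikes from the thing itself.
- vision.look_for(camera, label): "location" ([column, row] in pixels, amid what is visible of it).
The state is a dict: "t": time; "qpos": joint angles; "joint_velocities": joint speeds; "effort": joint torques, N m; "eef_pos": TCP position; "ee_rot": TCP orientation; "wrist_force": force on the tool from outside, world axes, zero at the start; "wrist_torque": the same for the moment, N m; "width": finger opening in mm; "gripper_force": force on a finger pad.
Only numpy, scipy, OpenCV 4.12 (cv2) and the standard library are available. Lean on these libraries where they do the work, as an engineer would, in place of code of your own. Each camera call takes 0.05 s, during which the arm holds its last target. There are 200 camera calls.

## Task

Two empty grey totes lean on the sloping wooden rack, and a third, with a wooden block in it, stands on the bench. Pile them up on the one on the bench: first the deep tote, then the shallower one on top of it, each turned end for end to the tote beneath so that its fins sit in the shallow seats of the rim and it stacks level above instead of nesting down inside. Leave the bench tote about where it is, let nothing press on the block, and do not shove the other things lying about.

Things in the scene. Friction and masses are not known exactly. Their poses are not given: they have to be found in the camera images.
- tote_deep: Deep grey plastic tote, empty, 60 mm tall, 0.16 kg. Origin: centre of its underside (127 x 47 mm); x along its length, z up out of its mouth. Floor and walls 3 mm; the walls step out 2.2 mm a side every 15 mm of height. 64 mm wide over its two grip rails. Starts left or right on the rack, floor flat on the sloping deck, +x end uphill. Its make is described under the points.
- tote_low: Shallower grey plastic tote, empty, 45 mm tall, 0.13 kg; otherwise the same make, axes, underside and fins as the deep tote, 64 mm wide over its grip rails. Starts on the rack beside the deep one, floor flat on the deck, +x end downhill.
- tote_base: The bottom tote, loose on the bench, any way round, with the block in it: same shape, size and axes as the deep tote, 60 mm tall, 0.35 kg. A tote set on it the same way round drops in and nests, origin only about 30 mm above this one's. Turned half round about z, middle over middle, its fins land in the seats and it stacks, origin 48 mm above this one's; the same for the next tote.
- deep_fin (a point): Lower outer end of the deep tote's single fin, at x = 75, y = 0, z = 8 mm of the tote. All totes alike: fins 8 mm wide stick out of the end walls to 75 mm from the middle, from z = 8 to 30 mm: ONE fin in the middle of the +x end, TWO fins, at y = +-18 mm, on the -x end.
- base_rim (a point): Centre of the bench tote's mouth, level with its rim (z = 60 mm of the tote). All totes alike: the +x rim has ONE deep slot in the middle and shallow seats at y = +-18 mm; the -x rim has TWO deep slots, at y = +-18 mm, and a shallow seat in the middle. All are 13 mm wide; seats 4 mm deep, slots reach down to z = 30 mm. A stacked tote has about 2.5 mm play sideways, 3.5 mm lengthways.
- deep_grip (a point): Middle of the deep tote at the height of its grip rails (z = 53 mm of the tote). On every tote an upright rail 13 mm tall and 90 mm long runs along each long side just under the rim, 64 mm over both: take the tote here, across its width.
- low_grip (a point): The same point of the shallower tote (z = 38 mm of the tote).
- rack: Fixed wooden rack, origin on the bench under its middle, z up. Its deck (236 mm along y, 158 mm up the slope) rises at 30 degrees towards +x, from z = 16 mm at x = -72 mm to z = 95 mm at x = 65 mm; a lip 16 mm high along the low end holds the totes; strips 10 mm high at both sides and between the two places. Two places, at y = +58 and -58 mm.
- wood_block: Plain wooden block, 30 x 60 x 30 mm, lying loose on the floor of tote_base. Origin: centre of its underside. It is to stay there.
- tape_measure: Tape measure standing on edge, 37 x 100 x 66 mm tall; bystander.
- screw_pot: Tin pot, 65 mm across, 75 mm tall; bystander.
- masking_roll: Roll of masking tape lying flat, 96 mm across, 24 mm tall; bystander.
- block_plane: Block plane, 150 x 42 x 51 mm tall; bystander.
- box_dowels: Small carton, 64 x 71 x 51 mm tall; bystander.
- sanding_block: Cork sanding block, 63 x 113 x 34 mm tall; bystander.
Things that resemble listed ones, but are neither listed nor needed, are in the scene too. There is more than one size of the wood_block; the one meant has the size given above.

How it is judged:
By the outcome, as a careful person would: the job done as asked, in the order asked, and still so for the second after the job is handed in, with the robot touching nothing.
It also fails if it takes over 61 s, if anything falls off the work surface, if the arm or the gripper's body presses on something with over 40 N, if the wrist force passes 120 N, or if a joint passes its speed limit or range.

## Working session

There is one attempt and no reset: what is moved stays moved. The work goes in short steps, Python scripts to look and compute and a tool call to move; the robot and the scene stay as the last step left them, time stands still between calls to the robot, and variables do not carry over. Pictures are saved under pics/ and viewed, at most 10 in all, crops included, and the job is handed in when it is done.

Besides the shell and the picture viewer there is one more tool, called after "Emit:" by a JSON object that holds its "op" and its "data". drive_tool: Moves the arm, as the interface text tells. Its arguments: {"type":"object","properties":{"plan":{"type":"array","items":{"type":"array","items":{"type":"number"}}},"grip_force":{"type":"number"}},"required":["plan"]}

```bash
mkdir -p pics
cat > h.py <<'E'
import numpy as np, cv2
from station import robot, vision, ticket
from scipy.spatial.transform import Rotation as R
def snap(n,f=None):
    im=vision.camera(n)
    if f: cv2.imwrite('pics/'+f,im[:,:,::-1])
    return im
def cal(n):
    i=vision.camera_info(n); f=200/np.tan(np.radians(i['fov_y'])/2)
    Rm=R.from_rotvec(i['rvec']).as_matrix(); return f,i['cx'],i['cy'],Rm,np.array(i['tvec'])
def proj(n,p,c=None):
    f,cx,cy,Rm,t=c or cal(n); q=np.atleast_2d(p)@Rm.T+t
    if n=='wrist':
        r=np.hypot(q[:,0],q[:,1])+1e-9; th=np.arctan2(r,q[:,2]); s=f*th/r
        return np.c_[cx+s*q[:,0],cy+s*q[:,1]]
    return np.c_[cx+f*q[:,0]/q[:,2],cy+f*q[:,1]/q[:,2]]
def ray(n,px,c=None):
    f,cx,cy,Rm,t=c or cal(n); u=(px[0]-cx)/f; v=(px[1]-cy)/f
    if n=='wrist':
        r=np.hypot(u,v)+1e-9; d=np.array([np.sin(r)*u/r,np.sin(r)*v/r,np.cos(r)])
    else: d=np.array([u,v,1.])
    return -Rm.T@t, Rm.T@d
def atz(n,px,z,c=None):
    o,d=ray(n,px,c); return o+d*(z-o[2])/d[2]
E
python3 - <<'E'
from h import *
np.set_printoptions(precision=1,suppress=True)
a=snap('top','top0.png');b=snap('side','side0.png')
for n in('top','side'):
    print(n,cal(n)[0],-cal(n)[3].T@cal(n)[4], cal(n)[3][2])
    for l in['tote_deep','tote_low','tote_base','deep_grip','low_grip','base_rim','deep_fin','rack','wood_block','tape_measure','screw_pot','masking_roll','block_plane','box_dowels','sanding_block']:
        r=vision.look_for(n,l)
        print(l,[(round(x['confidence'],2),np.round(x['location']).tolist(), atz(n,x['location'],30)[:2].round()) for x in r[:3]])
s=robot.observe();print(s['eef_pos'],s['ee_rot'],robot.tip_extent,s['t'])
E
```

```text
top 365.54712287975775 [417.7 -31.  935.3] [ 0.1  0.  -1. ]
tote_deep [(0.7, [267.0, 158.0], array([648., 145.]))]
tote_low [(0.62, [224.0, 157.0], array([649., 257.]))]
tote_base [(0.86, [298.0, 254.0], array([405.,  61.])), (0.66, [252.0, 275.0], array([352., 175.])), (0.57, [267.0, 157.0], array([649., 146.]))]
deep_grip [(0.69, [266.0, 157.0], array([649., 149.])), (0.61, [222.0, 155.0], array([654., 261.]))]
low_grip [(0.77, [223.0, 157.0], array([649., 259.])), (0.68, [300.0, 251.0], array([412.,  59.])), (0.62, [439.0, 163.0], array([ 633., -288.]))]
base_rim [(0.55, [298.0, 252.0], array([409.,  63.]))]
deep_fin [(0.61, [270.0, 159.0], array([645., 138.]))]
rack [(0.97, [252.0, 152.0], array([664., 186.]))]
wood_block [(0.63, [243.0, 241.0], array([435., 199.])), (0.58, [304.0, 242.0], array([433.,  48.])), (0.49, [358.0, 286.0], array([330., -84.]))]
tape_measure [(0.7, [251.0, 279.0], array([342., 178.])), (0.51, [248.0, 150.0], array([668., 196.]))]
screw_pot [(0.78, [391.0, 249.0], array([ 418., -166.])), (0.25, [305.0, 242.0], array([434.,  46.]))]
masking_roll [(0.77, [
[... 625 characters left out ...]
78.0, 213.0], array([435.,  39.]))]
deep_fin []
rack [(0.93, [357.0, 200.0], array([687., 100.]))]
wood_block [(0.74, [245.0, 242.0], array([ 346., -127.])), (0.61, [273.0, 198.0], array([418., 153.])), (0.53, [272.0, 210.0], array([417.,  60.]))]
tape_measure [(0.5, [252.0, 197.0], array([349., 163.]))]
screw_pot [(0.57, [273.0, 248.0], array([ 420., -163.]))]
masking_roll [(0.86, [356.0, 237.0], array([ 644., -132.]))]
block_plane [(0.72, [362.0, 278.0], array([ 625., -317.]))]
box_dowels [(0.36, [335.0, 167.0], array([654., 415.]))]
sanding_block [(0.83, [238.0, 272.0], array([ 339., -265.])), (0.59, [274.0, 245.0], array([ 422., -150.]))]
[198.8 592.5 211.1] [ 0.2  1.  -0.   0. ] 8.0 1.6
```

Run:
```python
import cv2
a=cv2.imread('pics/top0.png')[90:310,180:400];b=cv2.imread('pics/side0.png')[140:260,220:430]
cv2.imwrite('pics/topc.png',cv2.resize(a,None,fx=2.7,fy=2.7,interpolation=2));cv2.imwrite('pics/sidec.png',cv2.resize(b,None,fx=3.8,fy=3.8,interpolation=2))
```

```text
(no output)
```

View pics/topc.png

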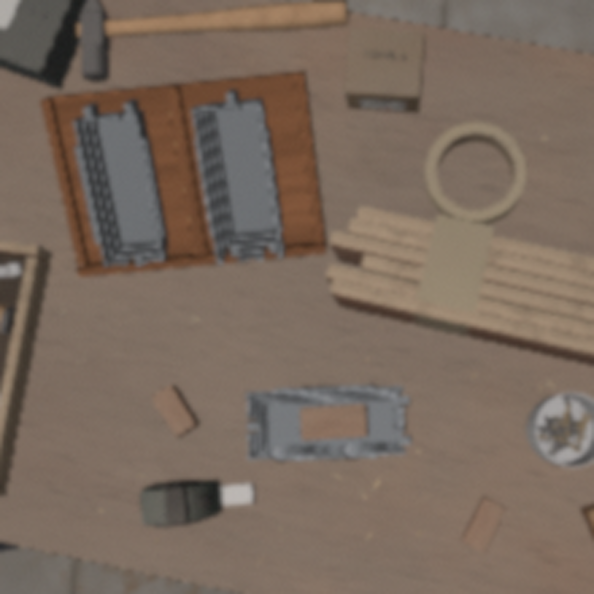

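View pics/sidec.png

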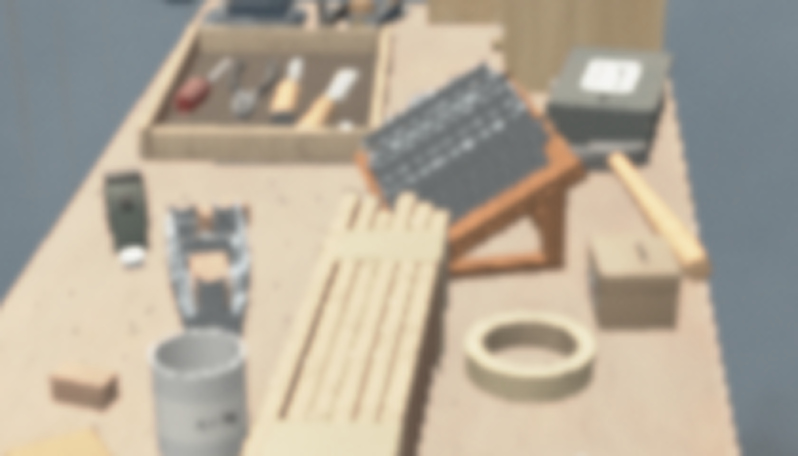

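The top picture shows the rack at crop (185,170), with the deep tote on the right: its single fin is uphill at (232,95). The low tote is on the left with two fins uphill. The base tote is at (328,422) with the block in it. The loose wood bits at (175,410) and (483,522) lie outside any tote, so they're look-alikes. Next I'll fit the rack and base poses.

```bash
cat >> h.py <<'E'
from scipy.optimize import least_squares
def rackT(p):  # rack frame -> world
    x,y,a=p; return R.from_euler('z',a),np.array([x,y,0])
def rtote(p,side,dx,pt,flip):
    # tote on the deck: dx = distance of tote origin up the slope from deck middle
    r,t=rackT(p); s=np.radians(30)
    Rt=R.from_matrix([[np.cos(s),0,-np.sin(s)],[0,1,0],[np.sin(s),0,np.cos(s)]])
    q=np.array([dx,side,0])+np.atleast_2d(pt)*([-1,-1,1] if flip else [1,1,1])
    return r.apply(Rt.apply(q)+[-3.5,0,55.5])+t
E
python3 - <<'E'
from h import *
np.set_printoptions(precision=1,suppress=True)
u=np.array([[43,100],[305,72],[325,250],[80,272]])/2.7+[180,90]
c=cal('top')
m=np.array([[65,118,97],[65,-118,97],[-72,-118,26],[-72,118,26]])
f=lambda p:(proj('top',rackT(p)[0].apply(m)+rackT(p)[1],c)-u).ravel()
s=least_squares(f,[660,190,0]);print(s.x,np.degrees(s.x[2]),s.fun)
p=s.x
for sd,fl,n,z in((-58,0,'deep',53),(58,1,'low',38)):
  for dx in(0,):
    print(n,rtote(p,sd,dx,[0,0,z],fl),(proj('top',rtote(p,sd,dx,[[75,0,8],[-75,0,8],[0,0,z]],fl),c)-[180,90])*2.7)
b=np.array([[248,395],[405,388],[409,447],[250,460]])/2.7+[180,90]
P=np.array([atz('top',q,60,c) for q in b]);print(P,P.mean(0))
E
```

```text
[649.7 183.    0.1] 5.518780810391735 [ 0.1  1.5  0.3  2.1  0.4 -2.3 -0.8 -1.6]
deep [[625.4 122.3 101.4]] [[238.7  91.5]
 [262.9 250.7]
 [245.4 187.2]]
low [[621.7 238.5  88.4]] [[141.1 262.4]
 [109.1 104.6]
 [117.8 195.2]]
[[446.6 122.9  60. ]
 [453.4 -16.5  60. ]
 [401.9 -20.2  60. ]
 [389.7 119.7  60. ]] [422.9  51.4  60. ]
```

```bash
cat >> h.py <<'E'
def toolrot(z,y):
    z=np.array(z,float);z/=np.linalg.norm(z);y=np.array(y,float);y-=z*(y@z);y/=np.linalg.norm(y)
    return R.from_matrix(np.c_[np.cross(y,z),y,z])
def rows(pos,rot,s=None):
    s=s or robot.observe(); q=R.from_quat(s['ee_rot'])
    return np.r_[(rot*q.inv()).as_rotvec()/(np.pi/2),(np.array(pos)-s['eef_pos'])/300].round(3)
E
python3 - <<'E'
from h import *
s=robot.observe();print(R.from_quat(s['ee_rot']).as_matrix().round(3),s['qpos'])
y=[-np.sin(.096),np.cos(.096),0]
for sg in(1,-1):print(rows([400,50,300],toolrot([0,0,-1],np.array(y)*sg)))
E
```

```text
[[-0.948  0.318  0.   ]
 [ 0.318  0.948 -0.   ]
 [-0.    -0.    -1.   ]] [ 1.06853086e+00  5.27530979e-01  1.43270513e+00 -3.63559201e-05
  1.18137482e+00 -1.78489629e-01]
[ 0.     0.     0.267  0.671 -1.808  0.296]
[ 0.    -0.    -1.733  0.671 -1.808  0.296]
```

Emit:
{"op": "drive_tool", "data": {"plan": [[0, 0, 0.08, 0.1, -0.1, 0.15, -1], [0, 0, 0.15, 0.2, -0.24, 0.25, -1], [0, 0, 0.22, 0.3, -0.38, 0.296, -1], [0, 0, 0.267, 0.4, -0.52, 0.296, -1], [0, 0, 0.267, 0.5, -0.65, 0.296, -1]]}}

```text
t: 2.1
eef_pos: [335.9, 415.2, 300.6]
ee_rot: [-0.049, 0.999, 0.001, 0.001]
wrist_force: [1.2, -0.1, 0.3]
width: 85.7
gripper_force: 0.0
```

Emit:
{"op": "drive_tool", "data": {"plan": [[0, 0, 0, 0.05, -0.16, 0, -1], [0, 0, 0, 0.08, -0.32, 0, -1], [0, 0, 0, 0.1, -0.48, 0, -1], [0, 0, 0, 0.12, -0.64, 0, -1], [0, 0, 0, 0.15, -0.8, 0, -1]]}}

```text
t: 2.6
eef_pos: [379.3, 174.5, 299.3]
ee_rot: [-0.048, 0.999, 0.0, 0.0]
wrist_force: [0.6, 1.1, 0.4]
width: 85.6
gripper_force: 0.0
```

Emit:
{"op": "drive_tool", "data": {"plan": [[0, 0, 0, 0.02, -0.16, 0, -1], [0, 0, 0, 0.02, -0.32, 0, -1], [0, 0, 0, 0.02, -0.36, 0, -1], [0, 0, 0, 0.02, -0.36, 0, -1]]}}

```text
t: 3.0
eef_pos: [386.0, 66.4, 299.3]
ee_rot: [-0.045, 0.999, -0.0, 0.0]
wrist_force: [0.3, 0.1, -0.1]
width: 85.6
gripper_force: 0.0
```

Run:
```python
from h import *
np.set_printoptions(precision=2,suppress=True)
s=robot.observe();print(s['eef_pos'],s['ee_rot'],s['t'])
c=cal('wrist');print(c[0],-c[3].T@c[4],c[3])
im=snap('wrist','w1.png')
import pickle;pickle.dump(c,open('w1.pkl','wb'))
print(vision.look_for('wrist','base_rim'),vision.look_for('wrist','tote_base'),vision.look_for('wrist','wood_block'))
print(proj('wrist',[[423,51,60],[493,51,60]],c))
```

```text
[385.98  66.43 299.3 ] [-0.05  1.   -0.    0.  ] 3.0
309.70691628693146 [316.76  59.29 461.55] [[-0.09  1.   -0.  ]
 [ 0.96  0.09  0.28]
 [ 0.28  0.02 -0.96]]
[{'location': [312.1, 201.6], 'confidence': 0.59}] [{'location': [314.2, 200.3], 'confidence': 0.83}] [{'location': [403.7, 199.4], 'confidence': 0.82}, {'location': [220.9, 117.3], 'confidence': 0.8}, {'location': [307.2, 191.8], 'confidence': 0.66}, {'location': [313.8, 200.4], 'confidence': 0.35}]
[[307.59 193.07]
 [303.74 240.91]]
```

View pics/w1.png

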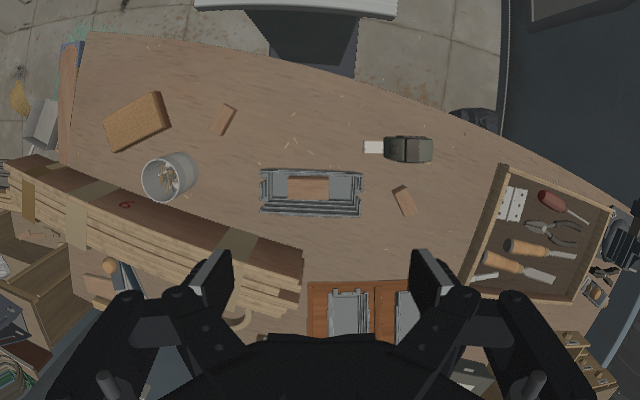

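The base tote is at (311,192) with the block in it; the loose pieces at (404,199) and (221,117) are the decoys. An enlarged crop should show its ends.

Run:
```python
import cv2
a=cv2.imread('pics/w1.png')[155:230,245:375];cv2.imwrite('pics/w1c.png',cv2.resize(a,None,fx=6,fy=6,interpolation=2))
```

```text
(no output)
```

View pics/w1c.png

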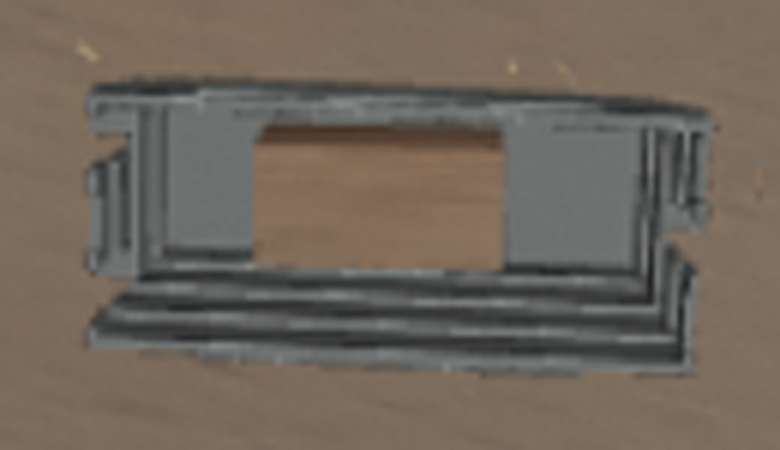

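Base: the right end (world +y) has one deep slot at crop (680,235), and the left end has two. So base +x points to world +y.

Run:
```python
from h import *
import pickle
np.set_printoptions(precision=3,suppress=True)
c=pickle.load(open('w1.pkl','rb'))
b=np.array([[708,112],[92,90],[92,345],[690,370]])/6+[245,155]  # +x-y.. order: (+y,-X),( -y,-X),(-y,+X),(+y,+X)
# tote x->world +y : tote y -> world -x
m=np.array([[70,30,60],[-70,30,60],[-70,-30,60],[70,-30,60.]])
f=lambda p:(proj('wrist',R.from_euler('z',p[2]).apply(m)+[p[0],p[1],0],c)-b).ravel()
s=least_squares(f,[423,51,1.5]);print(s.x,np.degrees(s.x[2]),s.fun)
bt=np.array([[405,388],[248,395],[250,460],[409,447]])
# rack
p=[649.7,183,.096]
n=R.from_euler('z',.096).apply([-.5,0,.866]);y=[-np.sin(.096),np.cos(.096),0]
g=rtote(p,-58,0,[0,0,53],0)[0]
print(n,g, g+100*n, rows(g+100*n,toolrot(-n,y)),robot.observe()['qpos'])
```

```text
[423.314  55.19    1.621] 92.89857168668844 [ 1.166  0.201 -1.252 -0.128 -0.768  0.128  0.816 -0.028]
[-0.498 -0.048  0.866] [625.398 122.391 101.399] [575.628 117.599 187.999] [ 0.032 -0.332 -0.001  0.633  0.161 -0.37 ] [-0.11   0.083  1.846  0.     1.213 -1.778]
```

Emit:
{"op": "drive_tool", "data": {"plan": [[0.008, -0.08, 0, 0.13, 0.04, 0, -1], [0.016, -0.16, 0, 0.27, 0.08, -0.05, -1], [0.024, -0.25, 0, 0.42, 0.12, -0.14, -1], [0.032, -0.332, 0, 0.53, 0.15, -0.25, -1], [0.032, -0.332, 0, 0.61, 0.16, -0.34, -1]]}}

```text
t: 3.7
eef_pos: [562.8, 118.1, 201.9]
ee_rot: [-0.048, 0.964, 0.013, 0.26]
wrist_force: [0.1, 0.6, 1.1]
width: 85.3
gripper_force: 0.0
```

Emit:
{"op": "drive_tool", "data": {"plan": [[0, 0, 0, 0, 0, 0, -1], [0, 0, 0, 0, 0, 0, -1]]}}

```text
t: 3.9
eef_pos: [563.2, 117.3, 199.9]
ee_rot: [-0.047, 0.965, 0.013, 0.256]
wrist_force: [0.5, 0.6, 0.2]
width: 85.3
gripper_force: 0.0
```

Run:
```python
from h import *
import pickle
np.set_printoptions(precision=2,suppress=True)
s=robot.observe();print(s['eef_pos'],s['ee_rot'],s['t'])
c=cal('wrist');pickle.dump(c,open('w2.pkl','wb'))
im=snap('wrist','w2.png')
for l in('deep_grip','low_grip','tote_deep','tote_low','deep_fin'):print(l,[(x['location'],x['confidence']) for x in vision.look_for('wrist',l)[:2]])
p=[649.7,183,.096]
m=[[70,30,60],[70,-30,60],[-70,-30,60],[-70,30,60]]
ml=[[70,30,45],[70,-30,45],[-70,-30,45],[-70,30,45]]
for q in proj('wrist',rtote(p,-58,0,m,0),c): cv2.circle(im,tuple(int(v) for v in q),2,(255,0,0),-1)
for q in proj('wrist',rtote(p,58,0,ml,1),c): cv2.circle(im,tuple(int(v) for v in q),2,(0,255,0),-1)
cv2.imwrite('pics/w2m.png',cv2.resize(im[150:400,170:490,::-1],None,fx=2.4,fy=2.4,interpolation=2))
```

```text
[563.22 117.26 199.86] [-0.05  0.97  0.01  0.26] 3.9
deep_grip [([329.3, 189.8], 0.78)]
low_grip [([426.9, 187.1], 0.74)]
tote_deep [([329.3, 190.9], 0.86)]
tote_low [([429.3, 187.9], 0.63)]
deep_fin [([327.0, 189.0], 0.67), ([427.4, 188.0], 0.18)]
```

View pics/w2m.png

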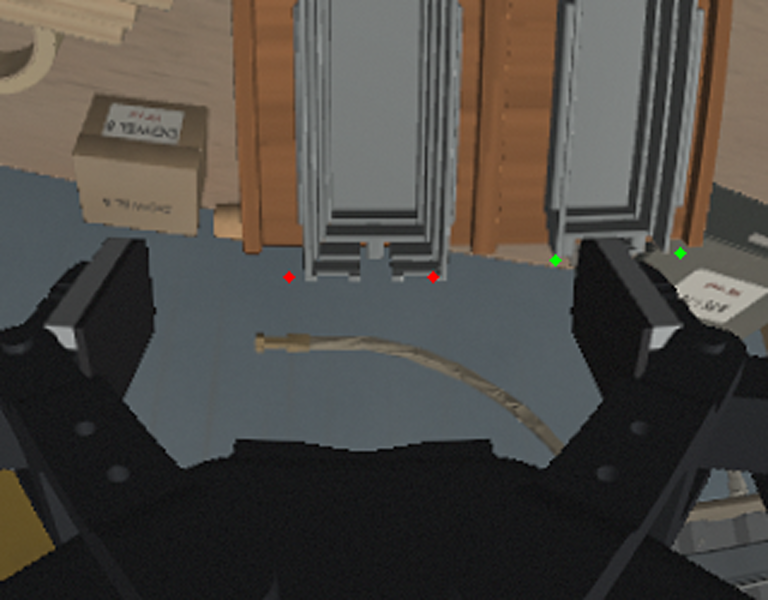

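The deep tote's uphill rim corners show at crop (305,278) and (445,278), about 6 px right of my prediction. I need the downhill corners as well.

Run:
```python
import cv2
a=cv2.imread('pics/w2.png')[80:280,260:480];cv2.imwrite('pics/w2c.png',cv2.resize(a,None,fx=3,fy=3,interpolation=2))
```

```text
(no output)
```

View pics/w2c.png

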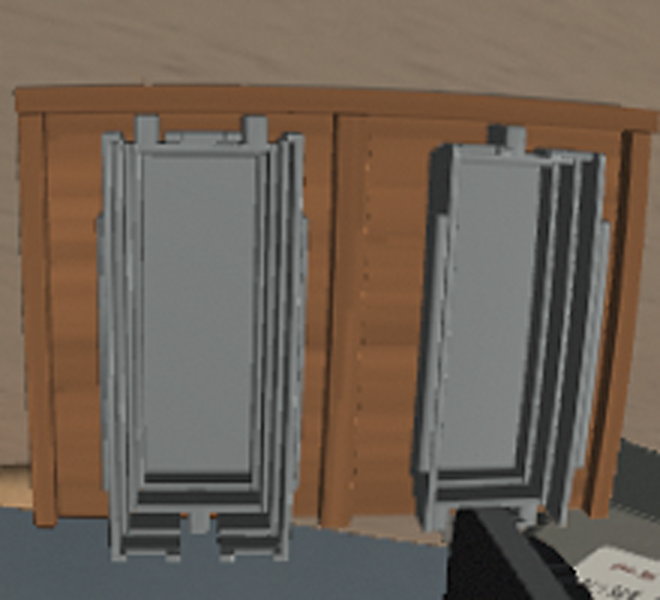

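Run:
```python
from h import *
import pickle
np.set_printoptions(precision=3,suppress=True)
c=pickle.load(open('w2.pkl','rb'))
s=np.radians(30)
Rt=R.from_matrix([[np.cos(s),0,-np.sin(s)],[0,1,0],[np.sin(s),0,np.cos(s)]])
S=robot.observe()
for nm,b,L,W,h,gz in(('deep',[[102,136],[302,136],[113,558],[288,558]],70.1,30.1,60,53),('low',[[447,147],[604,157],[427,530],[563,523]],67.9,27.9,45,38)):
    u=np.array(b)/3+[260,80]
    m=np.array([[-L,-W,h],[-L,W,h],[L,-W,h],[L,W,h]])
    T=lambda p,q:R.from_euler('z',p[3]).apply(Rt.apply(q))+p[:3]
    f=lambda p:(proj('wrist',T(p,m),c)-u).ravel()
    r=least_squares(f,[646,125,56,.09]);p=r.x;print(nm,p,r.fun)
    # constrained: on deck, z free tied: z = 55.5+tan30*(xr+3.5)
    a=R.from_euler('z',p[3]); n=a.apply([-.5,0,.866]); g=T(p,np.array([0,0,gz]))
    xr=a.inv().apply(p[:3]-[649.7,183,0]);print(' in rack',xr,'deck z there',55.5+(xr[0]+3.5)*np.tan(s))
    t=g-11*n
    print(' grip',g,'tcp',t,'n',n,rows(t,toolrot(-n,a.apply([0,1,0])),S), rows(t+60*n,toolrot(-n,a.apply([0,1,0])),S))
```

```text
deep [660.212 132.238  49.735   0.1  ] [ 0.046 -0.02  -0.041  0.087 -0.231  0.093  0.219 -0.16 ]
 in rack [  5.382 -51.559  49.735] deck z there 60.62826246869837
 grip [633.845 129.588  95.635] tcp [639.318 130.138  86.109] n [-0.497 -0.05   0.866] [-0.     0.003  0.003  0.25   0.048 -0.395] [-0.     0.003  0.003  0.15   0.038 -0.222]
low [649.924 241.183  49.516   0.107] [ 0.692  0.359 -0.603 -0.391 -0.757 -0.036  0.657  0.071]
 in rack [ 6.445 57.825 49.516] deck z there 61.24164574666125
 grip [631.033 239.15   82.425] tcp [636.501 239.739  72.899] n [-0.497 -0.053  0.866] [-0.     0.003  0.007  0.24   0.413 -0.439] [-0.     0.003  0.007  0.141  0.403 -0.266]
```

Emit:
{"op": "drive_tool", "data": {"plan": [[0, 0.003, 0.003, 0.1, 0.03, -0.15, -1], [0, 0.003, 0.003, 0.145, 0.037, -0.217, -1], [0, 0.003, 0.003, 0.18, 0.04, -0.275, -1], [0, 0.003, 0.003, 0.215, 0.044, -0.335, -1], [0, 0.003, 0.003, 0.247, 0.047, -0.388, -1]]}}

```text
t: 4.7
eef_pos: [639.2, 129.6, 86.6]
ee_rot: [-0.048, 0.965, 0.013, 0.258]
wrist_force: [0.1, 0.4, 0.6]
width: 85.5
gripper_force: 0.0
```

Emit:
{"op": "drive_tool", "data": {"plan": [[0, 0, 0, 0, 0, 0, -1], [0, 0, 0, 0, 0, 0, -0.5], [0, 0, 0, 0, 0, 0, -0.4], [0, 0, 0, 0, 0, 0, -0.3], [0, 0, 0, 0, 0, 0, -0.2]], "grip_force": 40}}

```text
t: 5.2
eef_pos: [638.2, 129.7, 86.7]
ee_rot: [-0.048, 0.965, 0.013, 0.257]
wrist_force: [0.2, 1.0, 0.1]
width: 51.2
gripper_force: 0.0
```

Run:
```python
from h import *
a=snap('wrist');b=snap('side')
cv2.imwrite('pics/g1.png',cv2.hconcat([cv2.resize(a[130:400,150:490,::-1],(480,381)),cv2.resize(b[130:230,280:400,::-1],(320,381)[:1]+(381,))]))
print(robot.observe()['width'])
```

```text
51.25768405494212
```

View pics/g1.png

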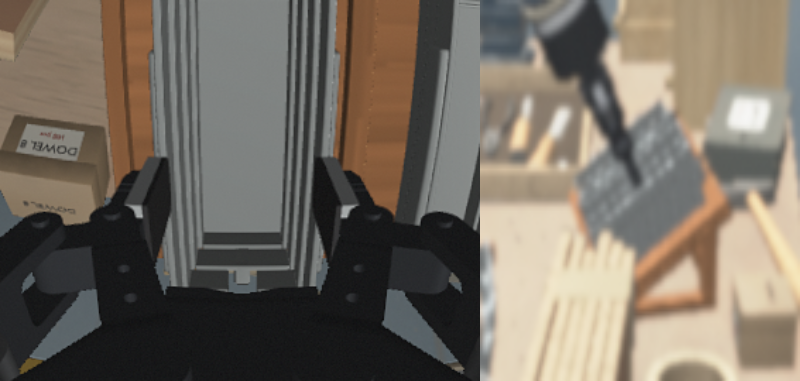

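The pads seem to have closed above the rim: width 51, no force. I'll triangulate the depth across the cameras before correcting.

Run:
```python
from h import *
import pickle
np.set_printoptions(precision=2,suppress=True)
ct,cs,c2=cal('top'),cal('side'),pickle.load(open('w2.pkl','rb'))
def tri(obs):
    A=np.zeros((3,3));b=np.zeros(3)
    for n,px,c in obs:
        o,d=ray(n,px,c);d/=np.linalg.norm(d);M=np.eye(3)-np.outer(d,d);A+=M;b+=M@o
    return np.linalg.solve(A,b)
for o in([('top',(266,157),ct),('side',(347,183),cs)],[('top',(266,157),ct),('wrist',(329.3,190),c2)],[('side',(347,183),cs),('wrist',(329.3,190),c2)]):print(tri(o))
print('low',tri([('top',(223,157),ct),('wrist',(428,187.5),c2)]))
# deep rim corners: wrist (w2c) vs top crop (two views): uphill left(-y),uphill right, downhill right, downhill left
w=np.array([[113,558],[288,558],[302,136],[102,136]])/3+[260,80]
t=np.array([[258,97],[194,107],[214,258],[282,254]])/2.7+[180,90]
t=t[[0,1,2,3]]
for a,b in zip(w,t[[0,1,2,3]]):print(tri([('wrist',a,c2),('top',b,ct)]))
s=robot.observe();Q=R.from_quat(s['ee_rot']);tip=Q.apply([[0,-26,8],[0,26,8],[0,-26,-11],[0,26,-11]])+s['eef_pos']
print('tips',tip,proj('side',tip,cs),proj('wrist',tip))
print(s['wrist_force'],s['gripper_force'])
```

```text
[648.89 139.48  73.44]
[635.19 134.78  83.56]
[653.96 135.32  72.37]
low [643.   249.25  57.69]
[694.51 106.35 136.37]
[685.64 162.75 138.07]
[569.57 155.22  62.38]
[572.04  93.54  68.44]
tips [[644.78 104.23  79.37]
 [639.57 155.97  79.39]
 [635.39 103.28  95.86]
 [630.17 155.01  95.88]] [[344.23 186.38]
 [340.35 180.27]
 [341.38 181.79]
 [337.57 175.8 ]] [[278.67 234.29]
 [365.82 234.28]
 [274.24 247.56]
 [370.55 247.53]]
[-1.48  0.23  3.62] 1.7741058327374049
```

Emit:
{"op": "drive_tool", "data": {"plan": [[0, 0, 0, 0, 0, 0, -1], [0, 0, 0, 0, 0, 0, -1], [0, 0, 0, 0, 0, 0, -1], [0, 0, 0, 0, 0, 0, -1]]}}

```text
t: 5.7
eef_pos: [638.1, 129.7, 85.5]
ee_rot: [-0.048, 0.965, 0.013, 0.256]
wrist_force: [0.3, -0.2, 0.5]
width: 85.3
gripper_force: 0.0
```

Run:
```python
from h import *
a=snap('wrist')
b=snap('side')
print(robot.observe()['width'],robot.observe()['wrist_force'])
im=cv2.hconcat([cv2.resize(a[130:300,200:450,::-1],(500,340)),cv2.resize(b[150:235,305:380,::-1],(300,340),interpolation=2)])
cv2.imwrite('pics/g2.png',im)
```

```text
85.43051976736271 [-0.89826001  0.43507637  0.29671338]
```

View pics/g2.png

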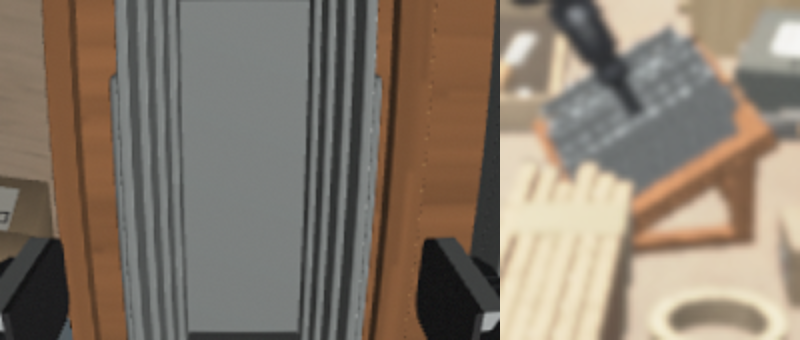

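Run:
```python
from h import *
np.set_printoptions(precision=1,suppress=True)
s=robot.observe();Q=R.from_quat(s['ee_rot']);c=cal('side');cw=cal('wrist')
print('cam in tool',Q.inv().apply(-cw[3].T@cw[4]-s['eef_pos']),Q.inv().apply(cw[3].T@[0,0,1]), Q.inv().apply(cw[3].T@[0,1,0]))
for d in(8,0,-5,-11,-20,-30):
    for x in(-11,11):
        q=Q.apply([[x,-42.7,d],[x,42.7,d]])+s['eef_pos'];print(d,x,proj('wrist',q,cw).ravel(),proj('side',q,c).ravel())
```

```text
cam in tool [  69.8   -0.9 -162.2] [-0.3  0.   1. ] [-1.   0.  -0.3]
8 -11 [252.8 250.5 391.5 250.4] [348.5 186.8 341.9 176.9]
8 11 [250.1 216.7 394.4 216.7] [342.5 190.6 336.3 180.4]
0 -11 [250.1 256.2 394.3 256.1] [347.3 184.9 340.8 175. ]
0 11 [247.1 221.3 397.5 221.3] [341.3 188.6 335.1 178.5]
-5 -11 [248.3 259.9 396.1 259.9] [346.6 183.7 340.1 173.8]
-5 11 [245.1 224.4 399.5 224.4] [340.5 187.4 334.4 177.4]
-11 -11 [246.1 264.7 398.4 264.7] [345.6 182.2 339.2 172.4]
-11 11 [242.5 228.3 402.2 228.3] [339.6 185.9 333.5 176. ]
-20 -11 [242.5 272.5 402.2 272.4] [344.3 180.  337.9 170.3]
-20 11 [238.4 234.6 406.4 234.6] [338.2 183.7 332.2 173.9]
-30 -11 [238.1 281.9 406.7 281.8] [342.8 177.5 336.5 167.9]
-30 11 [233.3 242.5 411.7 242.4] [336.7 181.3 330.7 171.5]
```

From the wrist and side pictures, the real fingertips are about 30 mm short of nominal: the pad corners at (229,250) and (410,250) fit d ≈ -35. I'll advance 30 mm along the tool while watching the force, then close.

Emit:
{"op": "drive_tool", "data": {"plan": [[0, 0, 0, 0.017, 0.002, -0.029, -1], [0, 0, 0, 0.034, 0.003, -0.058, -1], [0, 0, 0, 0.05, 0.005, -0.087, -1], [0, 0, 0, 0.05, 0.005, -0.087, -1]]}}

```text
t: 6.2
eef_pos: [653.2, 131.2, 58.4]
ee_rot: [-0.048, 0.965, 0.013, 0.256]
wrist_force: [0.1, -0.6, -0.6]
width: 85.3
gripper_force: 0.0
```

Emit:
{"op": "drive_tool", "data": {"plan": [[0, 0, 0, 0, 0, 0, -0.5], [0, 0, 0, 0, 0, 0, -0.45], [0, 0, 0, 0, 0, 0, -0.4], [0, 0, 0, 0, 0, 0, -0.3], [0, 0, 0, 0, 0, 0, -0.2]], "grip_force": 40}}

```text
t: 6.7
eef_pos: [652.7, 131.3, 59.8]
ee_rot: [-0.049, 0.965, 0.013, 0.256]
wrist_force: [-2.9, 0.2, 2.9]
width: 63.3
gripper_force: 44.7
```

Emit:
{"op": "drive_tool", "data": {"plan": [[0, 0, 0, -0.015, -0.002, 0.026, -0.2], [0, 0, 0, -0.05, -0.005, 0.087, -0.2], [0, 0, 0, -0.1, -0.01, 0.174, -0.2], [0, 0, 0, -0.17, -0.015, 0.3, -0.2], [0, 0, 0, -0.25, -0.03, 0.4, -0.2]], "grip_force": 60}}

```text
t: 7.2
eef_pos: [578.0, 122.1, 180.7]
ee_rot: [-0.049, 0.965, 0.013, 0.257]
wrist_force: [0.8, -0.6, -0.7]
width: 62.6
gripper_force: 66.3
```

Run:
```python
from h import *
np.set_printoptions(precision=3,suppress=True)
s=robot.observe();a=np.radians(92.9-90)
t=toolrot([0,0,-1],[np.cos(a),np.sin(a),0])
print(s['width'],s['gripper_force'],s['wrist_force'],s['qpos'],rows([423.2,56.7,160],t,s))
```

```text
62.603035921486025 66.34130716323853 [ 0.84  -0.626 -0.708] [-0.011  0.399  1.97   0.217  0.261 -1.878] [ 0.241  0.28  -1.006 -0.516 -0.218 -0.069]
```

Emit:
{"op": "drive_tool", "data": {"plan": [[0.02, 0.023, -0.083, -0.05, -0.02, 0.02, -0.2], [0.04, 0.046, -0.166, -0.1, -0.04, 0.02, -0.2], [0.06, 0.07, -0.25, -0.16, -0.07, 0.02, -0.2], [0.08, 0.093, -0.333, -0.22, -0.1, 0.02, -0.2], [0.1, 0.116, -0.416, -0.28, -0.12, 0.02, -0.2]]}}

```text
t: 7.7
eef_pos: [492.7, 85.8, 185.4]
ee_rot: [0.275, 0.947, 0.009, 0.166]
wrist_force: [0.3, 0.3, -1.9]
width: 63.1
gripper_force: 66.4
```

Run:
```python
from h import *
np.set_printoptions(precision=3,suppress=True)
s=robot.observe();a=np.radians(92.9-90)
t=toolrot([0,0,-1],[np.cos(a),np.sin(a),0])
print(s['width'],s['gripper_force'],s['wrist_force'],s['qpos'],rows([423.2,56.7,160],t,s))
```

```text
63.05300901319984 66.35144591331482 [ 0.255  0.279 -1.88 ] [-0.004  0.311  2.003 -0.151  0.507 -0.889] [ 0.143  0.167 -0.602 -0.232 -0.097 -0.085]
```

Emit:
{"op": "drive_tool", "data": {"plan": [[0.02, 0.023, -0.083, -0.06, -0.025, 0, -0.2], [0.04, 0.046, -0.166, -0.11, -0.05, 0, -0.2], [0.06, 0.07, -0.25, -0.16, -0.07, -0.03, -0.2], [0.08, 0.093, -0.333, -0.21, -0.09, -0.06, -0.2], [0.1, 0.116, -0.416, -0.232, -0.097, -0.085, -0.2]]}}

```text
t: 8.2
eef_pos: [422.5, 57.0, 159.5]
ee_rot: [0.575, 0.816, 0.003, 0.052]
wrist_force: [0.2, 0.3, -2.4]
width: 63.1
gripper_force: 66.3
```

Run:
```python
from h import *
np.set_printoptions(precision=3,suppress=True)
s=robot.observe();a=np.radians(92.9-90)
t=toolrot([0,0,-1],[np.cos(a),np.sin(a),0])
print(s['width'],s['gripper_force'],s['wrist_force'],s['qpos'],rows([423.2,56.7,160],t,s))
```

```text
63.089962580874335 66.33939027786255 [ 0.233  0.326 -2.394] [-0.094  0.325  2.027 -0.072  0.697 -0.383] [ 0.043  0.051 -0.186  0.002 -0.001  0.002]
```

Emit:
{"op": "drive_tool", "data": {"plan": [[0.022, 0.026, -0.093, 0.003, 0, -0.07, -0.2], [0.043, 0.051, -0.186, 0.003, 0, -0.14, -0.2], [0.043, 0.051, -0.186, 0.003, 0, -0.19, -0.2], [0.043, 0.051, -0.186, 0.003, 0, -0.19, -0.2]]}}

```text
t: 8.6
eef_pos: [424.6, 56.8, 101.4]
ee_rot: [0.687, 0.726, -0.001, 0.001]
wrist_force: [-0.0, 0.6, -2.2]
width: 62.9
gripper_force: 66.4
```

Run:
```python
from h import *
import pickle
np.set_printoptions(precision=2,suppress=True)
s=robot.observe();print(s['eef_pos'],R.from_quat(s['ee_rot']).as_matrix(),s['width'])
c=cal('wrist');pickle.dump((c,s),open('w3.pkl','wb'))
a=snap('wrist','w3.png');b=snap('side','s3.png');t=snap('top','t3.png')
im=cv2.hconcat([cv2.resize(a[120:400,180:460,::-1],(560,560)),cv2.vconcat([cv2.resize(b[165:245,243:303,::-1],(210,280),interpolation=2),cv2.resize(t[210:300,265:332,::-1],(210,280),interpolation=2)])])
cv2.imwrite('pics/m3.png',im)
```

```text
[424.57  56.83 101.41] [[-0.06  1.    0.  ]
 [ 1.    0.06 -0.  ]
 [-0.    0.   -1.  ]] 62.873433598554215
```

View pics/m3.png

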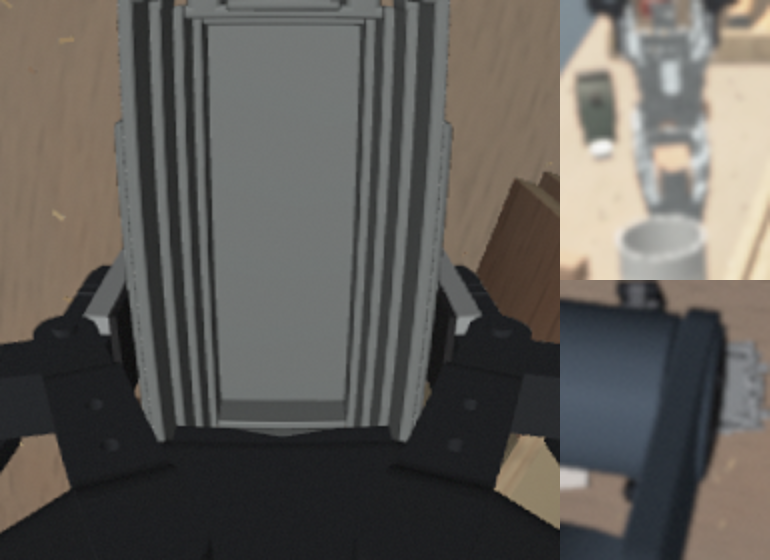

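The deep tote is held squarely: the rail ends show at crop (120,122) and (447,122), and the side inset shows it level, with its single fin facing the camera above the base. Next I'll fit its offset in the grip.

Run:
```python
from h import *
import pickle
np.set_printoptions(precision=2,suppress=True)
c,s=pickle.load(open('w3.pkl','rb'));Q=R.from_quat(s['ee_rot'])
# tote in tool: tote x=-tool x, tote y=+tool y, tote z=-tool z
def T(p,q): # p: tote origin in tool, yaw
    return Q.apply((R.from_euler('z',p[3]).apply(np.array(q)*[-1,1,-1]))+p[:3])+s['eef_pos']
# rails upper ends, near rim corners? 
m=[[-45,-32,59.5],[-45,32,59.5]]
u=np.array([[120,122],[448,122]])/2+[180,120]
for yaw in(0,):
    r=least_squares(lambda p:(proj('wrist',T(np.r_[p,yaw],m),c)-u).ravel(),[0,0,12]);print('tote origin in tool',r.x,r.fun)
    print(T(np.r_[r.x,0],[[0,0,0],[0,0,60]]))
# floor inner edge check: near floor line and far
print(np.array(proj('wrist',T(np.r_[r.x,0],[[-60.5,-20.5,3],[-60.5,20.5,3],[60.5,-20.5,3],[60.5,20.5,3],[70,-30,60],[70,30,60]]),c)-[180,120])*2)
# side: vertical positions
print((proj('side',T(np.r_[r.x,0],[[75,0,8],[75,0,30],[70,-30,60],[70,30,60]]))-[243,165])*3.5)
for z in(0,):
    b=R.from_euler('z',1.621).apply([[-70,-30,60],[-70,30,60]])+[423.3,55.2,0];print((proj('side',b)-[243,165])*3.5)
```

```text
tote origin in tool [-1.08  1.04 12.6 ] [-0.   -0.02 -0.    0.02]
[[425.67  55.78  88.82]
 [425.66  55.88 148.81]]
[[209.22  23.58]
 [357.25  23.67]
 [222.84 390.19]
 [342.85 390.1 ]
 [175.2  532.51]
 [391.3  532.21]]
[[113.41 126.07]
 [111.94 101.21]
 [ 71.67  66.75]
 [147.23  61.86]]
[[148.67 162.11]
 [ 75.39 167.36]]
```

Emit:
{"op": "drive_tool", "data": {"plan": [[0, 0, 0, -0.008, -0.002, -0.05, -0.2], [0, 0, 0, -0.008, -0.002, -0.1, -0.2], [0, 0, 0, -0.008, -0.002, -0.118, -0.2], [0, 0, 0, -0.008, -0.002, -0.118, -0.2]]}}

```text
t: 9.15
eef_pos: [423.0, 56.6, 67.8]
ee_rot: [0.687, 0.727, 0.001, 0.002]
wrist_force: [0.5, 0.1, -1.8]
width: 63.2
gripper_force: 66.5
```

Emit:
{"op": "drive_tool", "data": {"plan": [[0, 0, 0, 0, 0, -0.005, -0.2], [0, 0, 0, 0, 0, -0.009, -0.2], [0, 0, 0, 0, 0, -0.012, -0.2], [0, 0, 0, 0, 0, -0.012, -0.2]]}}

```text
t: 9.55
eef_pos: [423.2, 56.5, 64.2]
ee_rot: [0.687, 0.727, 0.001, 0.002]
wrist_force: [-0.3, -0.1, -1.6]
width: 63.2
gripper_force: 66.5
```

Emit:
{"op": "drive_tool", "data": {"plan": [[0, 0, 0, 0, 0, -0.004, -0.2], [0, 0, 0, 0, 0, -0.008, -0.2], [0, 0, 0, 0, 0, -0.008, -0.2]]}}

```text
t: 9.85
eef_pos: [422.9, 56.5, 61.4]
ee_rot: [0.687, 0.727, 0.0, 0.002]
wrist_force: [-0.4, -0.1, -2.2]
width: 62.9
gripper_force: 66.5
```

Emit:
{"op": "drive_tool", "data": {"plan": [[0, 0, 0, 0, 0, -0.003, -0.2], [0, 0, 0, 0, 0, -0.006, -0.2], [0, 0, 0, 0, 0, -0.006, -0.2]]}}

```text
t: 10.15
eef_pos: [422.9, 56.5, 59.6]
ee_rot: [0.687, 0.727, 0.0, 0.002]
wrist_force: [0.1, 0.0, -2.0]
width: 63.0
gripper_force: 66.5
```

Emit:
{"op": "drive_tool", "data": {"plan": [[0, 0, 0, 0, 0, -0.003, -0.2], [0, 0, 0, 0, 0, -0.005, -0.2], [0, 0, 0, 0, 0, -0.005, -0.2]]}}

```text
t: 10.45
eef_pos: [423.0, 56.5, 58.2]
ee_rot: [0.687, 0.727, 0.001, 0.002]
wrist_force: [0.4, 0.1, -2.6]
width: 63.5
gripper_force: 66.5
```

Emit:
{"op": "drive_tool", "data": {"plan": [[0, 0, 0, 0, 0, -0.003, -0.2], [0, 0, 0, 0, 0, -0.005, -0.2], [0, 0, 0, 0, 0, -0.005, -0.2]]}}

```text
t: 10.75
eef_pos: [423.0, 56.5, 56.7]
ee_rot: [0.687, 0.727, 0.001, 0.002]
wrist_force: [0.3, -0.0, -2.1]
width: 63.3
gripper_force: 66.5
```

Emit:
{"op": "drive_tool", "data": {"plan": [[0, 0, 0, 0, 0, -0.003, -0.2], [0, 0, 0, 0, 0, -0.005, -0.2], [0, 0, 0, 0, 0, -0.005, -0.2]]}}

```text
t: 11.05
eef_pos: [422.9, 56.5, 55.2]
ee_rot: [0.687, 0.727, 0.001, 0.002]
wrist_force: [0.5, 0.4, -1.4]
width: 63.0
gripper_force: 66.5
```

Emit:
{"op": "drive_tool", "data": {"plan": [[0, 0, 0, 0, 0, -0.003, -0.2], [0, 0, 0, 0, 0, -0.005, -0.2], [0, 0, 0, 0, 0, -0.005, -0.2]]}}

```text
t: 11.35
eef_pos: [423.1, 56.3, 54.3]
ee_rot: [0.687, 0.727, 0.001, 0.002]
wrist_force: [-0.6, -1.4, 5.0]
width: 63.2
gripper_force: 67.5
```

Contact came at TCP z ≈ 54.6. Before releasing I'll measure the tote's depth in the grip from edge profiles, to tell seated (dz ≈ 6.6) from riding on the rim (dz ≈ 2.8).

Run:
```python
from h import *
import pickle
np.set_printoptions(precision=1,suppress=True,linewidth=150)
c,s=pickle.load(open('w3.pkl','rb'));Q=R.from_quat(s['ee_rot'])
g=cv2.cvtColor(cv2.imread('pics/w3.png'),cv2.COLOR_BGR2GRAY).astype(float)
T=lambda p,q:Q.apply(np.array(q)*[-1,1,-1]+p)+s['eef_pos']
for row in(200,230,260):
    pr=g[row-3:row+4].mean(0); print(row,pr[225:300].astype(int),pr[345:420].astype(int))
for dz in(2.8,6.6,12.6):
    for row in(200,230,260):
        o=[]
        for y,z in((20.5,3),(21.3,15),(22.7,15),(24.9,30),(27.1,45),(27.1,60),(30.1,60),(32,59.5)):
            # find tote x s.t. row matches
            xs=np.linspace(-60,60,241)
            for sg in(-1,1):
                P=proj('wrist',T([-1,1,dz],np.c_[xs,0*xs+sg*y,0*xs+z]),c); o.append(np.interp(row,P[:,1],P[:,0]))
        print(dz,row,np.array(o))
pc=g[:,310:330].mean(1);print(pc[100:140].astype(int),pc[310:345].astype(int))
for dz in(2.8,6.6,12.6): print(dz,proj('wrist',T([-1,1,dz],[[-60.5,0,3],[60.5,0,3]]),c).ravel())
```

```text
200 [116 117 118 118 118 118 118 118 118 117 116 116 118 113 111 115 102 101 114 118 117 117 115 101  69  40  45  44  45  44  43  42  92 121 117 117 110
  82  55  43  44  44  41  67 106 118 116 111  78  50  43  42  62  93 119 120 109  78  36  53  86 115 118 118 117 117 117 118 118 117 117 117 117 117
 118] [117 117 117 118 117 117 117 117 117 117 118 119 111  71  58  65 100 117 119 117  74  61  59  57  75 114 121 119 118  95  57  59  59  60  57  92 116
 120 118 119  98  70  58  60  59  60  60  57  81 103 115 120 118 118 115 103 111 112 102  91  94 115 113 114 115 116 117 117 116 114 114 114 112 112
 111]
230 [118 117 117 116 117 118 118 118 118 117 117 116 115 116 113 112 112 112 112  97 114 116 115 117 114  98  66  42  45  45  45  43  43  54  92 115 117
 115 105  79  39  44  45  43  53  88 120 117 116  89  58  42  43  49  94 113 119 108  81  40  39 100 115 117 117 117 117 117 116 116 116 117 117 116
 117] [116 117 117 117 117 116 116 116 117 117 118 101  73  59  66 111 118 118 104  64  59  59  61  94 115 119 117 100  69  58  60  60  63  80 109 118 118
 119 108  58  58  60  59  59  6
[... 1388 characters left out ...]
356.9 282.1 361.  279.5 363.6 270.9 372.4 260.4 383.1 252.8 391.  245.5 398.3 241.2 402.6]
12.6 230 [287.2 355.8 283.3 359.8 280.8 362.3 272.4 370.8 262.3 381.2 254.9 388.9 247.7 396.  243.6 400.1]
12.6 260 [288.5 354.4 284.7 358.3 282.3 360.7 274.3 368.9 264.5 378.9 257.4 386.3 250.5 393.2 246.4 397.2]
[116 116 116 117 117 117 117 117 117 117 116  99 118 126 125 122 118 113 100  63 123 121 117 104  86  89 118 110  83 111 113  96  94 120 118 118 118
 118 118 118] [114 114 114 114 114 114 114 114 115 107  87  75  76  76  76  77  77  77  77  76  76 133 116 114  68  76  76  58  30  30  30  26  24  26  29]
2.8 [321.6 132.4 321.4 324.1]
6.6 [321.6 132.  321.4 320.6]
12.6 [321.6 131.3 321.4 315.3]
```

The floor edges fit dz ≈ 6.6 at all rows, so the fins are in the seats. Releasing.

Emit:
{"op": "drive_tool", "data": {"plan": [[0, 0, 0, 0, 0, 0, -0.5], [0, 0, 0, 0, 0, 0, -1], [0, 0, 0, 0, 0, 0, -1], [0, 0, 0, 0, 0, 0, -1], [0, 0, 0, 0, 0, 0.05, -1]]}}

```text
t: 11.85
eef_pos: [421.9, 56.6, 67.8]
ee_rot: [0.687, 0.727, -0.001, 0.001]
wrist_force: [-0.3, -0.3, 0.6]
width: 85.6
gripper_force: 0.0
```

Emit:
{"op": "drive_tool", "data": {"plan": [[0, 0, 0, 0, 0, 0.1, -1], [0, 0, 0, 0, 0, 0.2, -1], [0, 0, 0, 0, 0, 0.35, -1], [0, 0, 0, 0.04, 0, 0.5, -1], [0, 0, 0, 0.04, 0, 0.5, -1]]}}

```text
t: 12.35
eef_pos: [440.8, 56.0, 224.3]
ee_rot: [0.687, 0.727, 0.005, 0.008]
wrist_force: [0.7, -0.6, 0.3]
width: 85.5
gripper_force: 0.0
```

Run:
```python
from h import *
import pickle
np.set_printoptions(precision=3,suppress=True)
s=robot.observe();c=cal('wrist');snap('wrist','w4.png');snap('side','s4.png');pickle.dump((c,s),open('w4.pkl','wb'))
print(s['eef_pos'],s['qpos'],s['t'])
for l in('tote_deep','base_rim','deep_grip','tote_base'):print(l,[(x['location'],round(x['confidence'],2),atz('wrist',x['location'],100,c)) for x in vision.look_for('wrist',l)[:2]])
# low target: grip with same depth as deep
g=np.array([631.0,239.2,82.4]);a=.103
n=R.from_euler('z',a).apply([-.5,0,.866]);y=[-np.sin(a),np.cos(a),0]
print('approach',rows(g+90*n,toolrot(-n,y),s),n)
```

```text
[440.783  55.999 224.317] [-0.125  0.257  1.863 -0.002  1.002 -0.181] 12.35
tote_deep [([302.6, 181.4], 0.77, array([426.252,  60.487, 100.   ]))]
base_rim []
deep_grip [([298.4, 177.7], 0.78, array([422.13 ,  63.873, 100.   ]))]
tote_base []
approach [-0.249 -0.272  1.001  0.485  0.595 -0.213] [-0.497 -0.051  0.866]
```

Run:
```python
from h import *
import pickle
np.set_printoptions(precision=3,suppress=True)
c=pickle.load(open('w2.pkl','rb'))
s=np.radians(30);S=robot.observe()
Rt=R.from_matrix([[np.cos(s),0,-np.sin(s)],[0,1,0],[np.sin(s),0,np.cos(s)]])
P0=np.array([656,131.6,54.1]);n=R.from_euler('z',.1).apply([-.5,0,.866])
for nm,b,L,W,h,k in(('deep',[[102,136],[302,136],[113,558],[288,558]],70.1,30.1,60,6.6),('low',[[447,147],[604,157],[427,530],[563,523]],67.9,27.9,45,-8.4)):
    u=np.array(b)/3+[260,80]
    m=np.array([[-L,-W,h],[-L,W,h],[L,-W,h],[L,W,h]])
    def org(p): return np.array([p[0],p[1],P0[2]-(n[:2]@(np.array(p[:2])-P0[:2]))/n[2]])
    T=lambda p,q:R.from_euler('z',p[2]).apply(Rt.apply(q))+org(p)
    r=least_squares(lambda p:(proj('wrist',T(p,m),c)-u).ravel(),[650,200,.1]);p=r.x
    t=org(p)+k*n;print(nm,p,org(p),r.fun,'tcp',t)
    q=toolrot(-n,R.from_euler('z',p[2]).apply([0,1,0]));print(rows(t+100*n,q,S),t+100*n,S['eef_pos'])
```

```text
deep [656.177 131.723   0.1  ] [656.177 131.723  54.209] [-0.668 -1.24   0.691 -1.13  -0.78   1.699  0.779  1.434] tcp [652.894 131.394  59.925]
[-0.241 -0.282  1.003  0.566  0.232 -0.235] [603.143 126.402 146.525] [433.297  56.687 217.128]
low [645.745 238.516   0.108] [645.745 238.516  54.371] [ 0.272 -0.824  0.117 -1.52  -1.191  1.481  1.163  1.458] tcp [649.924 238.935  47.097]
[-0.242 -0.281  1.007  0.556  0.591 -0.278] [600.174 233.943 133.697] [433.297  56.687 217.128]
```

Emit:
{"op": "drive_tool", "data": {"plan": [[-0.02, -0.023, 0.083, 0.04, 0.04, 0, -1], [-0.04, -0.046, 0.166, 0.1, 0.1, 0, -1], [-0.06, -0.07, 0.25, 0.16, 0.16, 0, -1], [-0.08, -0.093, 0.333, 0.22, 0.22, 0, -1], [-0.1, -0.116, 0.416, 0.28, 0.28, 0, -1]]}}

```text
t: 13.15
eef_pos: [518.5, 141.3, 217.0]
ee_rot: [0.41, 0.904, 0.006, 0.119]
wrist_force: [0.5, -0.1, 0.2]
width: 85.6
gripper_force: 0.0
```

Emit:
{"op": "drive_tool", "data": {"plan": [[-0.02, -0.023, 0.083, 0.04, 0.04, 0, -1], [-0.04, -0.046, 0.166, 0.08, 0.1, 0, -1], [-0.06, -0.07, 0.25, 0.13, 0.16, 0, -1], [-0.08, -0.093, 0.333, 0.18, 0.22, 0, -1], [-0.1, -0.116, 0.416, 0.23, 0.28, 0, -1]]}}

```text
t: 13.65
eef_pos: [587.2, 225.2, 216.5]
ee_rot: [0.086, 0.971, 0.011, 0.221]
wrist_force: [1.5, -0.5, -0.3]
width: 85.1
gripper_force: 0.0
```

Run:
```python
from h import *
np.set_printoptions(precision=3,suppress=True)
n=R.from_euler('z',.1).apply([-.5,0,.866]);t=np.array([649.9,238.9,47.1]);q=toolrot(-n,R.from_euler('z',.104).apply([0,1,0]))
s=robot.observe();print(s['eef_pos'],s['t']);print(rows(t+100*n,q),rows(t,q))
```

```text
[587.154 225.186 216.457] 13.65
[-0.041 -0.05   0.168  0.043  0.029 -0.276] [-0.041 -0.05   0.168  0.209  0.046 -0.565]
```

Emit:
{"op": "drive_tool", "data": {"plan": [[-0.02, -0.025, 0.084, 0.02, 0.015, -0.05, -1], [-0.041, -0.05, 0.168, 0.03, 0.029, -0.13, -1], [-0.041, -0.05, 0.168, 0.043, 0.029, -0.276, -1], [-0.041, -0.05, 0.168, 0.043, 0.029, -0.276, -1], [-0.041, -0.05, 0.168, 0.043, 0.029, -0.276, -1]]}}

```text
t: 14.15
eef_pos: [599.9, 232.9, 133.9]
ee_rot: [-0.047, 0.965, 0.013, 0.258]
wrist_force: [0.5, 0.6, 0.2]
width: 85.4
gripper_force: 0.0
```

Run:
```python
from h import *
import pickle
np.set_printoptions(precision=3,suppress=True)
n=R.from_euler('z',.1).apply([-.5,0,.866]);t=np.array([649.9,238.9,47.1]);q=toolrot(-n,R.from_euler('z',.104).apply([0,1,0]))
s=robot.observe();c=cal('wrist');im=snap('wrist','w5.png');pickle.dump((c,s),open('w5.pkl','wb'))
print(s['eef_pos'],rows(t,q,s))
# check: edges along rows across the tote: floor edges
Rt=R.from_matrix([[np.cos(.5236),0,-.5],[0,1,0],[.5,0,np.cos(.5236)]])
m=lambda q:R.from_euler('z',.106).apply(Rt.apply(np.array(q)))+[645.7,238.5,54.4]
g=cv2.cvtColor(im,cv2.COLOR_RGB2GRAY).astype(float)
xs=np.linspace(-55,55,111)
for row in(120,160,200):
    o=[]
    for y in(-20.5,20.5):
        P=proj('wrist',m(np.c_[xs,0*xs+y,0*xs+3]),c);i=np.argsort(P[:,1]);o.append(np.interp(row,P[i,1],P[i,0]))
    pr=g[row-2:row+3].mean(0);print(row,o)
    for v in o:print(int(v)-14,pr[int(v)-14:int(v)+15].astype(int))
print('ends',proj('wrist',m([[-60.5,0,3],[60.5,0,3]]),c));col=int(np.mean(o));pc=g[:,col-8:col+9].mean(1)
for e in proj('wrist',m([[-60.5,0,3],[60.5,0,3]]),c)[:,1]:
    a=max(0,int(e)-16);print(a,pc[a:a+33].astype(int))
```

```text
[599.879 232.851 133.943] [-0.001 -0.001  0.004  0.167  0.02  -0.289]
120 [np.float64(297.34058141234954), np.float64(348.0810373388319)]
283 [105 122 128 128 109  92 110 120 122 120 118 121 121 121 121 122 121 121
 121 121 121 121 121 121 100 117 122 122 122]
334 [109 124 121 121 121 124 121 121 122 122 122 121 122 122 121 121 121 121
 122 122 117 111 121 123 114  87  72  97 127]
160 [np.float64(297.8771612839997), np.float64(347.90604942607735)]
283 [124 110 124 131 112  82  86 124 130 117  93  95 129 134  94 104 120 126
 126 126 126 125 126 125 125 125 125 125 125]
333 [126 125 125 126 126 125 126 125 126 126 125 125 126 127 125  74  53 108
 132 117  44  46 118 133 111  55  50  74 121]
200 [np.float64(298.87636044932754), np.float64(347.40047744386237)]
284 [128 116 123 130 110  78  86 126 130 107  86  98 127 132  83 105 126 125
 124 124 124 124 124 124 124 124 124 125 124]
333 [125 125 125 125 125 125 125 124 125 125 125 125 126 123  87  53 108 130
 117  44  48 117 132 108  43  53 103 121 131]
ends [[322.666 125.874]
 [323.481 262.605]]
109 [112 110 109 109 109 109 109 110 110 110 106 113 125 127 117 117 125 116
 127 126 126 126 126 126 126 126 126 126 126 126 126 126 126]
246 [123 123 123 123 123 123 123 123 123 123 123 123 122 123 124 115  88  46
  49  50  50  44  96 125 115  59  48  49  50  50  50  49  59]
```

The model edges match the picture to within about 1 px. Going down to grip.

Emit:
{"op": "drive_tool", "data": {"plan": [[0, 0, 0, 0.05, 0.006, -0.087, -1], [0, 0, 0, 0.09, 0.011, -0.156, -1], [0, 0, 0, 0.125, 0.015, -0.216, -1], [0, 0, 0, 0.15, 0.018, -0.26, -1], [0, 0, 0, 0.167, 0.02, -0.289, -1]]}}

```text
t: 14.7
eef_pos: [653.5, 239.7, 52.1]
ee_rot: [-0.047, 0.964, 0.014, 0.262]
wrist_force: [-0.5, -0.4, -1.0]
width: 85.3
gripper_force: 0.0
```

Emit:
{"op": "drive_tool", "data": {"plan": [[0, 0, 0, 0, 0, 0, -1], [0, 0, 0, 0, 0, 0, -0.5], [0, 0, 0, 0, 0, 0, -0.4], [0, 0, 0, 0, 0, 0, -0.3], [0, 0, 0, 0, 0, 0, -0.2]], "grip_force": 60}}

```text
t: 15.2
eef_pos: [651.7, 239.6, 52.1]
ee_rot: [-0.047, 0.964, 0.014, 0.262]
wrist_force: [-2.3, -0.1, 4.4]
width: 62.9
gripper_force: 66.3
```

Emit:
{"op": "drive_tool", "data": {"plan": [[0, 0, 0, -0.015, -0.002, 0.035, -0.2], [0, 0, 0, -0.05, -0.005, 0.1, -0.2], [0, 0, 0, -0.1, -0.01, 0.19, -0.2], [0, 0, 0, -0.17, -0.015, 0.32, -0.2], [0, 0, 0, -0.25, -0.03, 0.45, -0.2]]}}

```text
t: 15.7
eef_pos: [574.7, 230.2, 185.7]
ee_rot: [-0.047, 0.965, 0.014, 0.259]
wrist_force: [0.4, -0.5, -1.1]
width: 62.8
gripper_force: 66.2
```

Emit:
{"op": "drive_tool", "data": {"plan": [[0.02, 0.023, -0.083, -0.04, -0.05, 0.1, -0.2], [0.04, 0.046, -0.166, -0.1, -0.1, 0.15, -0.2], [0.06, 0.07, -0.25, -0.16, -0.17, 0.2, -0.2], [0.08, 0.093, -0.333, -0.22, -0.25, 0.23, -0.2], [0.1, 0.116, -0.416, -0.28, -0.33, 0.23, -0.2]]}}

```text
t: 16.2
eef_pos: [491.2, 131.2, 255.8]
ee_rot: [0.288, 0.943, 0.009, 0.167]
wrist_force: [1.3, -0.3, -1.6]
width: 63.0
gripper_force: 66.2
```

Run:
```python
from h import *
np.set_printoptions(precision=3,suppress=True)
s=robot.observe();a=np.radians(92.9-90)
t=toolrot([0,0,-1],[np.cos(a),np.sin(a),0])
print(s['width'],s['gripper_force'],s['wrist_force'],s['qpos'],rows([423,51.7,170],t,s))
```

```text
62.99921735316684 66.22495651245117 [ 1.327 -0.335 -1.634] [ 0.114  0.21   1.883 -0.171  0.739 -0.756] [ 0.144  0.169 -0.585 -0.227 -0.265 -0.286]
```

Emit:
{"op": "drive_tool", "data": {"plan": [[0.02, 0.023, -0.083, -0.04, -0.05, 0, -0.2], [0.04, 0.047, -0.165, -0.09, -0.1, 0, -0.2], [0.061, 0.07, -0.25, -0.14, -0.16, -0.02, -0.2], [0.082, 0.096, -0.333, -0.19, -0.22, -0.05, -0.2], [0.103, 0.12, -0.417, -0.227, -0.265, -0.1, -0.2]]}}

```text
t: 16.7
eef_pos: [423.1, 51.5, 224.4]
ee_rot: [0.587, 0.808, 0.004, 0.049]
wrist_force: [0.1, -0.4, -1.4]
width: 63.2
gripper_force: 66.2
```

Emit:
{"op": "drive_tool", "data": {"plan": [[0.02, 0.024, -0.084, 0, 0, -0.1, -0.2], [0.041, 0.049, -0.168, 0, 0, -0.186, -0.2], [0.041, 0.049, -0.168, 0, 0, -0.186, -0.2], [0.041, 0.049, -0.168, 0, 0, -0.186, -0.2]]}}

```text
t: 17.1
eef_pos: [423.6, 51.8, 167.9]
ee_rot: [0.687, 0.727, -0.0, -0.001]
wrist_force: [0.3, 0.2, -1.2]
width: 63.1
gripper_force: 66.9
```

Run:
```python
from h import *
import pickle
np.set_printoptions(precision=3,suppress=True,linewidth=160)
s=robot.observe();a=np.radians(92.9-90)
t=toolrot([0,0,-1],[np.cos(a),np.sin(a),0])
print(s['eef_pos'],s['width'],s['wrist_force'],rows([423,51.7,100],t,s))
c=cal('wrist');im=snap('wrist','w6.png');pickle.dump((c,s),open('w6.pkl','wb'))
Q=R.from_quat(s['ee_rot']);g=cv2.cvtColor(im,cv2.COLOR_RGB2GRAY).astype(float)
T=lambda p,q:Q.apply(np.array(q)*[1,-1,-1]+p)+s['eef_pos']   # low: tote x=+tool x
p=[4.1,0.5,-5.0]
print('floor ends',proj('wrist',T(p,[[60.5,0,3],[-60.5,0,3]]),c))
pc=g[:,312:332].mean(1)
for e in proj('wrist',T(p,[[60.5,0,3],[-60.5,0,3]]),c)[:,1]:
    b=max(0,int(e)-16);print(b,pc[b:b+33].astype(int))
xs=np.linspace(-55,55,111)
for row in(160,200,230):
    pr=g[row-2:row+3].mean(0)
    for y in(20.5,-20.5):
        P=proj('wrist',T(p,np.c_[xs,0*xs+y,0*xs+3]),c);i=np.argsort(P[:,1]);v=np.interp(row,P[i,1],P[i,0]);print(row,v,int(v)-10,pr[int(v)-10:int(v)+11].astype(int))
```

```text
[423.558  51.77  167.94 ] 63.130393050365804 [ 0.282  0.243 -1.184] [-0.001 -0.002 -0.004 -0.002 -0.    -0.226]
floor ends [[320.711 123.027]
 [320.698 325.544]]
107 [111 111 110 110 109 110 107 112 117 117 116 116 113  80  92 110 106  90  94 119 118 117 117 117 117 117 117 117 117 117 117 117 117]
309 [113 113 113 113 113 113 113 113 113 113 113 112 113 113 113 112 100  74  76  77  77  77  77  77  78  77  78  78  72  33  28  30  26]
160 280.1199794965149 270 [ 43  46  76 111 117 114 102  67  41  41  70 102 118 117 117 117 117 117 117 116 117]
160 361.28682959343087 351 [117 116 117 116 117 117 117 117 117 119  86  65  57  73 102 120 118 117  98  64  59]
200 281.33840453215214 271 [ 43  43  39 114 116 116 109  84  35  41  61  99 118 116 116 116 116 116 115 116 116]
200 360.0602498233241 350 [116 116 116 116 116 116 116 116 116 120  77  58  57  76 117 118 118 109  86  57  60]
230 282.5400489459053 272 [ 44  43  39  92 115 117 116  92  56  39  62  91 118 116 115 116 115 115 115 115 115]
230 358.85443934576296 348 [116 116 115 115 116 115 115 116 116 117 112  59  60  54  94 118 118 117  99  71  59]
```

The held offset is confirmed by the edges. Lowering; contact should come at TCP z ≈ 91.

Emit:
{"op": "drive_tool", "data": {"plan": [[0, 0, -0.003, -0.002, 0, -0.08, -0.2], [0, 0, -0.003, -0.002, 0, -0.16, -0.2], [0, 0, -0.003, -0.002, 0, -0.21, -0.2], [0, 0, -0.003, -0.002, 0, -0.235, -0.2], [0, 0, -0.003, -0.002, 0, -0.235, -0.2]]}}

```text
t: 17.65
eef_pos: [423.4, 52.1, 97.5]
ee_rot: [0.689, 0.725, -0.0, -0.001]
wrist_force: [-0.1, 0.3, -0.8]
width: 63.3
gripper_force: 67.0
```

Emit:
{"op": "drive_tool", "data": {"plan": [[0, 0, 0, 0, 0, -0.004, -0.2], [0, 0, 0, 0, 0, -0.008, -0.2], [0, 0, 0, 0, 0, -0.008, -0.2]]}}

```text
t: 17.95
eef_pos: [423.8, 51.7, 95.2]
ee_rot: [0.689, 0.725, 0.0, -0.001]
wrist_force: [-0.9, -0.1, -1.8]
width: 63.1
gripper_force: 67.0
```

Emit:
{"op": "drive_tool", "data": {"plan": [[0, 0, 0, 0, 0, -0.004, -0.2], [0, 0, 0, 0, 0, -0.006, -0.2], [0, 0, 0, 0, 0, -0.006, -0.2]]}}

```text
t: 18.25
eef_pos: [423.3, 51.7, 92.8]
ee_rot: [0.689, 0.725, -0.0, -0.001]
wrist_force: [0.4, 0.3, -1.9]
width: 62.9
gripper_force: 67.0
```

Past the 95 mm rim height with no contact, which is good.

Emit:
{"op": "drive_tool", "data": {"plan": [[0, 0, 0, 0, 0, -0.003, -0.2], [0, 0, 0, 0, 0, -0.005, -0.2], [0, 0, 0, 0, 0, -0.005, -0.2]]}}

```text
t: 18.55
eef_pos: [423.5, 51.7, 91.3]
ee_rot: [0.689, 0.725, -0.0, -0.001]
wrist_force: [-0.4, 0.3, -0.7]
width: 63.2
gripper_force: 67.2
```

Emit:
{"op": "drive_tool", "data": {"plan": [[0, 0, 0, 0, 0, -0.002, -0.2], [0, 0, 0, 0, 0, -0.004, -0.2], [0, 0, 0, 0, 0, -0.004, -0.2]]}}

```text
t: 18.85
eef_pos: [423.6, 51.7, 90.8]
ee_rot: [0.689, 0.725, -0.0, -0.001]
wrist_force: [-1.3, 0.9, 7.7]
width: 62.9
gripper_force: 68.2
```

Contact at 90.9, as predicted, so it's seated. Release and retreat.

Emit:
{"op": "drive_tool", "data": {"plan": [[0, 0, 0, 0, 0, 0, -0.5], [0, 0, 0, 0, 0, 0, -1], [0, 0, 0, 0, 0, 0, -1], [0, 0, 0, 0, 0, 0, -1], [0, 0, 0, 0, 0, 0.05, -1]]}}

```text
t: 19.35
eef_pos: [422.1, 51.8, 104.0]
ee_rot: [0.689, 0.724, -0.002, -0.003]
wrist_force: [0.4, 0.8, -0.9]
width: 85.1
gripper_force: 0.0
```

Emit:
{"op": "drive_tool", "data": {"plan": [[0, 0, 0, 0, 0, 0.12, -1], [0, 0, 0, 0, 0, 0.28, -1], [0, 0, 0, 0, 0, 0.44, -1], [0, 0, 0, 0, 0.15, 0.5, -1], [0, 0, 0, 0, 0.3, 0.5, -1]]}}

```text
t: 19.85
eef_pos: [426.2, 142.0, 258.7]
ee_rot: [0.691, 0.723, 0.003, 0.002]
wrist_force: [0.8, 0.5, -0.2]
width: 85.4
gripper_force: 0.0
```

Emit:
{"op": "drive_tool", "data": {"plan": [[0, 0, 0, 0, 0.16, 0, -1], [0, 0, 0, 0, 0.32, 0, -1], [0, 0, 0, 0, 0.48, 0, -1], [0, 0, 0, 0, 0.48, 0, -1], [0, 0, 0, 0, 0.48, 0, -1]]}}

```text
t: 20.35
eef_pos: [422.5, 286.3, 254.5]
ee_rot: [0.688, 0.726, -0.001, -0.001]
wrist_force: [-1.1, -0.5, 0.6]
width: 85.4
gripper_force: 0.0
```

Run:
```python
from h import *
s=robot.observe();print(s['eef_pos'],s['t'])
w=snap('wrist','w7.png');b=snap('side','s7.png');t=snap('top','t7.png')
f=lambda im,sz:cv2.resize(im[:,:,::-1],sz,interpolation=cv2.INTER_CUBIC)
cv2.imwrite('pics/m7.png',cv2.hconcat([f(b[160:230,240:305],(390,420)),f(t[225:285,260:340],(400,300))]) if 0 else cv2.hconcat([f(b[160:230,240:305],(390,420)),f(t[215:290,262:335],(405,420))]))
```

```text
[422.53354264 286.33928982 254.52166712] 20.35
```

View pics/m7.png

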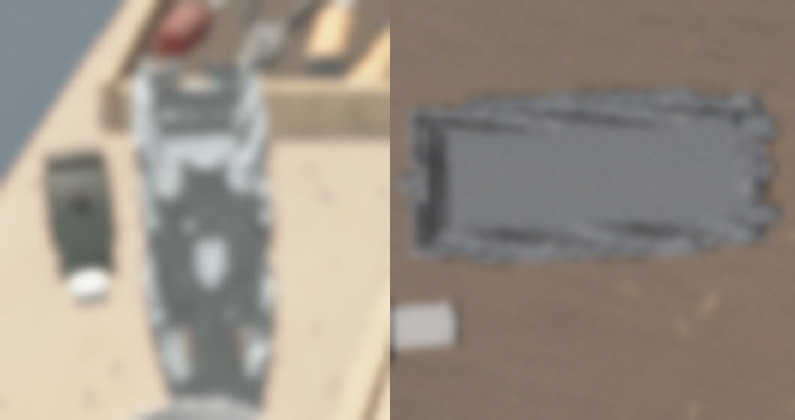

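The side view shows a straight, level stack. The fins alternate: two on the base, one on the deep tote at (210,260), two on the low tote. The top view shows it square. Handing in.

```bash
python3 -c "
from station import ticket
print(ticket.finish_job())"
```

```text
the job is handed in; nothing more can be done
None
```

The deep tote and then the low tote are stacked on the bench tote, each turned end for end; descent heights, contact forces and the final pictures indicate both are seated level, and the job is handed in at about 20.5 s of the 61 s (no verdict was returned).

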